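# Load the blot rocker and clamp the boxes

## Task

Load the bench rocker: slide its clear cover fully back, swing the sprung hold-down bail back until it stays, and set every blot box from the bench on a marked place of its own, square with the outline, so they stand in one even row. Then bring the bail down so that it bears on all the boxes and slide the cover fully shut. Keep the boxes level throughout and leave the two bottles, the jar and the tube rack where they stand.

Things in the scene. Friction and masses are not known exactly. Their poses are not given: they have to be found in the camera images.
- rocker: White bench rocker, fixed, 440 deep x 394 wide x 112 mm high. Origin at bench level under the middle of the row of places; x to the rear (away from the robot), y along the row. In front an open well: inside x -95 to +105, y +-185 mm, floor (dark mat) 45 mm above the bench; front rim 100, side rims with rails 112 mm high. Behind it (x 105 to 335) a housing 100 mm high, where the cover parks.
- place1 (a point): Centre of marked place 1 of 4 on the well floor (height 45 mm): a pale outline 48 mm along the rocker's x and 74 mm along its y. Places follow one another along the rocker's y at 80 mm; place 1 is at y -120 mm, place 4 at +120 mm. Any free place may take any box.
- place2 (a point): Centre of marked place 2 of 4 on the well floor (height 45 mm): a pale outline 48 mm along the rocker's x and 74 mm along its y. Places follow one another along the rocker's y at 80 mm; place 1 is at y -120 mm, place 4 at +120 mm. Any free place may take any box.
- place3 (a point): Centre of marked place 3 of 4 on the well floor (height 45 mm): a pale outline 48 mm along the rocker's x and 74 mm along its y. Places follow one another along the rocker's y at 80 mm; place 1 is at y -120 mm, place 4 at +120 mm. Any free place may take any box.
- place4 (a point): Centre of marked place 4 of 4 on the well floor (height 45 mm): a pale outline 48 mm along the rocker's x and 74 mm along its y. Places follow one another along the rocker's y at 80 mm; place 1 is at y -120 mm, place 4 at +120 mm. Any free place may take any box.
- bail (a joint): Angle (rad) of the sprung hold-down bail. Pivots 89 mm behind the row (rocker's x), 75 mm above the bench; arms 90 mm. 0: lying forward, level over the row (empty); about 0.13: bearing on the boxes; 1.9: leaning back on its rear stop. Over-centre springs and a damper: below 1.1 they push it down (10 N at the bar when down), above it back (10 N at the rear stop). Not to be raised under the cover.
- bail_bar (a point): Middle of the bail's crossbar, a round steel bar 10 mm thick, 330 mm long along the rocker's y. Over each place it carries a rubber roller 22 mm thick and 36 mm long, sprung to give 4 mm; the bar is bare for 44 mm at its middle and can be pinched there from above, or pushed. Bar axis: 30 mm above the well floor when down and empty; leaning back, 160 mm above the bench, 118 mm behind the row.
- cover (a joint): Travel (m) of the clear flat cover, 215 x 366 x 5 mm, top 107 mm above the bench. 0: fully shut over the well; 0.205: fully back over the rear housing. It slides along the rocker's x with about 2 N friction and stays where it is left.
- cover_handle (a point): Middle of the cover's handle, an upright aluminium rib on the cover's front edge, 12 mm thick (rocker's x), 110 mm long (y); its top is 11.5 mm above this point, 130 mm above the bench, the cover's upper face 11.5 mm below it. It can be pinched from above.
- box1: Blot box 1: white plastic box with a shut lid, 44 mm (its x) x 70 mm (its y) x 32 mm high, about 120 g; origin at the centre of its underside. 2 to 4 of these boxes lie on the bench left of the rocker; a missing one is absent. It must stay level.
- box2: Blot box 2: white plastic box with a shut lid, 44 mm (its x) x 70 mm (its y) x 32 mm high, about 120 g; origin at the centre of its underside. 2 to 4 of these boxes lie on the bench left of the rocker; a missing one is absent. It must stay level.
- box3: Blot box 3: white plastic box with a shut lid, 44 mm (its x) x 70 mm (its y) x 32 mm high, about 120 g; origin at the centre of its underside. 2 to 4 of these boxes lie on the bench left of the rocker; a missing one is absent. It must stay level.
- box4: Blot box 4: white plastic box with a shut lid, 44 mm (its x) x 70 mm (its y) x 32 mm high, about 120 g; origin at the centre of its underside. 2 to 4 of these boxes lie on the bench left of the rocker; a missing one is absent. It must stay level.
- bottle: Reagent bottle on the bench, 72 mm across, 150 mm high, a bystander; origin under its centre.
- tube_rack: White tube rack with capped tubes, 85 x 200 x 103 mm, a bystander; origin under its centre.
- wash_bottle: White wash bottle, 68 mm across, 160 mm high, a bystander; origin under its centre.
- vial: Small jar, 32 mm across, 52 mm high, standing near the boxes, a bystander; origin under its centre.

How it is judged:
By the outcome, as a careful person would: the job done as asked, in the order asked, and still so for the second after the job is handed in, with the robot touching nothing.
Of box1, box2, box3, box4 only 2 to 4 are there at a start; the rules pass over those that are not, and their reading is None.
At some moment in a run one of box1, box2, box3, box4 may be knocked a few centimetres aside while the robot is not near it.
It also fails if it takes over 210 s, if anything falls off the work surface, if the arm or the gripper's body presses on something with over 40 N, if the wrist force passes 120 N, or if a joint passes its speed limit or range.

## Robot

A 6-joint arm with a two-finger parallel gripper is mounted at the origin on the work surface. World frame = base frame: x ahead of the robot, y to its left, z up, the work surface at z = 0. Lengths are in m, angles in rad, forces in N, time in s.
With the tool pointing down it reaches from about 0.275 to 0.75 m from the base axis. Payload 10.2 kg.
Tool frame: the origin (TCP) lies midway between the tips of the shut fingers; the grasp point (between the pads) lies r.hold_point_z behind it (r.hold_point_z is the distance from the TCP to the grasp point, in m); z points along the fingers, y is the line along which they close (so a half turn about z gives the same grasp; the last joint's range is limited). The gripper opens to 85 mm and grips with 20 to 120 N. Pads are 22 mm wide; open, the fingers measure 114 mm over their backs; the gripper's body (76 mm by 85 mm) begins 54 mm behind the grasp point. The pads swing forward as they close: fully open they stand 13 mm farther back than shut.
Start: joints at [0.969, 0.313, 1.498, -0, 1.331, -0.223], TCP at [0.194, 0.488, 0.231] pointing down, gripper open.
Joint ranges: [-2.94, 2.94], [-0.97, 2.17], [0.19, 2.56], [-1.23, 4.37], [0.02, 3.11], [-2.88, 2.88]. Speed limits (rad/s): [2.39, 2.39, 3.01, 3.14, 3.14, 3.14].

## Interface

Orientations are given as a rotation vector (axis times angle).
In Python, from rig import r gives the robot as it stands.
- The arm moves only by the tool drive_tool, never from a script. Its argument "moves" is text: rows parted by semicolons, each of 6 numbers parted by spaces: the shift along the tool's x, y, z in cm, then the turn, a rotation vector about the tool's x, y, z in rad. A call has 1 to 20 rows; each row shifts and turns the commanded pose from where the row before left it, along the tool's axes as they then stand; what a row does not reach is not made up. A row lasts 1/8 s, in which the tool goes at most 62.5 mm and 10.7 degrees, less where a joint would pass 70% of its speed; a pose out of reach is approached as far as the arm can. A call is refused whole if a number of a shift passes 6.25 or a number of a turn 0.188, either way. A call with a gripper value outside its range is refused whole. "claw" is the opening, from 0 (shut) to 1 (fully open), set as the call begins (left out, the last holds). The fingers move at their own pace and stop on an object; "grip_force" is the grip in N (left out, the last holds). Time passes only in rows, so rows that do not move let the fingers close. It gives the time, the measured TCP pose, the force, the opening and the grip force at its end, in the units of the state.
- r.get_obs(): the state, without advancing time (a new reading comes with each control period).
- r.grab_frame(name): name is "side" or "top"; returns the picture (384x512x3 uint8, blue, green, red); there is no depth.
- r.camera_model(name): a dict with "intrinsics" (3x3 intrinsics, pixels), "rvec" (rotation vector, rad) and "tvec" (3), from world to camera coordinates, as OpenCV has them. Camera axes: x right, y down, z forward; pixel columns grow to the right and rows downward; lengths in m; the calibration is good to about 2 mm. A picture is of the moment at which its call begins. camera_model takes no time and is no camera call.
- r.job_done(): hands the job in; it is judged then, once.
The state is a dict: "time": time; "qpos": joint angles; "dq": joint speeds; "joint_torque": joint torques, N m; "tcp_pos": TCP position; "tool_rot": TCP orientation; "ft_force": force on the tool from outside, world axes, zero at the start; "ft_torque": the same for the moment, N m; "opening": finger opening in m; "grip_force": force on a finger pad.
Only numpy, scipy, OpenCV 4.12 (cv2) and the standard library are available. Lean on these libraries where they do the work, as an engineer would, in place of code of your own. Each camera call takes 0.05 s, during which the arm holds its last target. There are 200 camera calls.

## Working session

There is one attempt and no reset: what is moved stays moved. The work goes in short steps, Python scripts to look and compute and a tool call to move; the robot and the scene stay as the last step left them, time stands still between calls to the robot, and variables do not carry over. Pictures are saved under pics/ and viewed, at most 14 in all, crops included, and the job is handed in when it is done.

Besides the shell and the picture viewer there is one more tool, called after "Emit:" by a JSON object that holds its "name" and its "arguments", one argument or row to a line. drive_tool: Moves the arm, as the interface text tells. Its arguments: {"type":"object","properties":{"moves":{"type":"string"},"claw":{"type":"number"},"grip_force":{"type":"number"}},"required":["moves"]}

```bash
mkdir -p pics; ls
python3 - <<'E'
from rig import r
import cv2,numpy as np
o=r.get_obs();print(o,r.hold_point_z)
for n in("top","side"):
    m=r.camera_model(n);print(m)
    R=cv2.Rodrigues(np.array(m["rvec"]))[0];print(n,-R.T@np.array(m["tvec"]).ravel(),R[2])
    cv2.imwrite(f"pics/{n}0.png",cv2.resize(r.grab_frame(n),(800,600),interpolation=cv2.INTER_CUBIC))
E
```

```text
pics
{'time': 0.0, 'qpos': array([ 9.68589430e-01,  3.13465207e-01,  1.49845880e+00, -8.73451949e-06,
        1.33099756e+00, -2.23377563e-01]), 'dq': array([ 0.00101715, -0.00264209,  0.00055172, -0.00023952,  0.00048085,
       -0.00085076]), 'joint_torque': array([ 9.89454966e-04, -4.12274265e+01, -2.59745765e+01, -1.66316959e-04,
        4.13919988e-03, -5.02475962e-05]), 'tcp_pos': array([0.19401106, 0.48755197, 0.23071912]), 'tool_rot': array([-5.91409595e-01, -3.08488814e+00,  1.91714695e-03]), 'ft_force': array([ 0.02366765, -0.07777787,  0.69049695]), 'ft_torque': array([ 0.01157712,  0.02133356, -0.01612806]), 'grip_force': 0.0, 'opening': 0.0853721069240821} 0.0187
{'intrinsics': array([[370.862684  ,   0.        , 257.42579519],
       [  0.        , 370.862684  , 193.76988404],
       [  0.        ,   0.        ,   1.        ]]), 'rvec': array([ 2.22094848, -2.172876  ,  0.08808965]), 'tvec': array([-0.10085601,  0.56066167,  1.06481053])}
top [ 0.49368519 -0.07138788  1.09977889] [ 0.06372977 -0.01585391 -0.99784125]
{'intrinsics': array([[461.45919453,   0.        , 248.32588872],
       [  0.        , 461.45919453, 187.11660414],
       [  0.        ,   0.        ,   1.        ]]), 'rvec': array([ 2.06377867, -0.47512311,  0.24580013]), 'tvec': array([-0.525049  ,  0.18707907,  1.4373992 ])}
side [ 9.83607360e-04 -1.26089242e+00  8.87096863e-01] [ 0.35967293  0.78017462 -0.51182316]
```

View pics/top0.png

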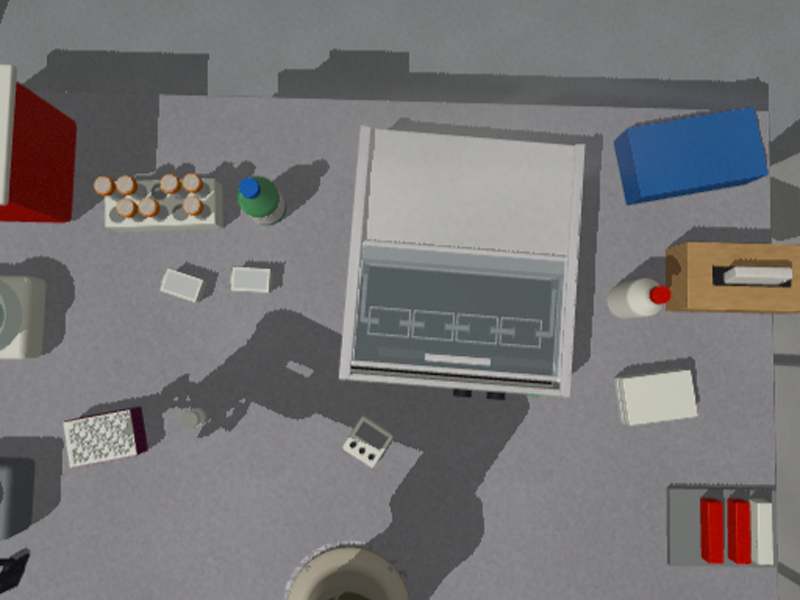

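View pics/side0.png

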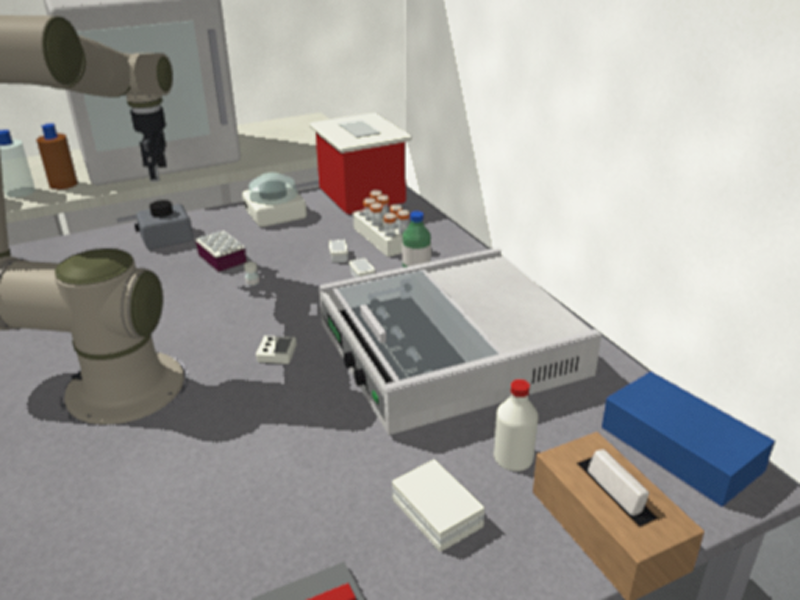

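The top view shows the rocker (corners at about (340,379), (361,127), (584,145), (569,396)), two boxes at (182,284) and (250,279), and the vial at (193,418). I'll enlarge both areas.

```bash
cat > h.py <<'E'
from rig import r
import cv2,numpy as np
from scipy.optimize import least_squares
from scipy.spatial.transform import Rotation as Ro
def proj(n,P):
    m=r.camera_model(n)
    return cv2.projectPoints(np.array(P,float).reshape(-1,3),np.array(m["rvec"]),np.array(m["tvec"]),m["intrinsics"],None)[0].reshape(-1,2)
def world(n,uv,z):
    m=r.camera_model(n);R=cv2.Rodrigues(np.array(m["rvec"]))[0];t=np.array(m["tvec"]).ravel()
    c=-R.T@t;out=[]
    for u,v in np.reshape(uv,(-1,2)):
        d=R.T@np.linalg.inv(m["intrinsics"])@[u,v,1];out.append(c+d*(z-c[2])/d[2])
    return np.array(out)
def crop(img,x0,y0,x1,y1,s,f):
    cv2.imwrite(f,cv2.resize(img[y0:y1,x0:x1],None,fx=s,fy=s,interpolation=cv2.INTER_CUBIC))
def pose(px,py,a,pts):
    p=np.array(pts,float);c,s=np.cos(a),np.sin(a)
    return np.c_[px+c*p[:,0]-s*p[:,1],py+s*p[:,0]+c*p[:,1],p[:,2]]
def fit(n,pts,uv,g):
    return least_squares(lambda q:(proj(n,pose(*q,pts))-uv).ravel(),g,loss='soft_l1')
E
python3 - <<'E'
from h import *
i=r.grab_frame("top")
crop(i,212,75,382,260,3.2,"pics/rk.png")
crop(i,98,165,182,195,9,"pics/bx.png")
E
```

```text
(no output)
```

View pics/rk.png

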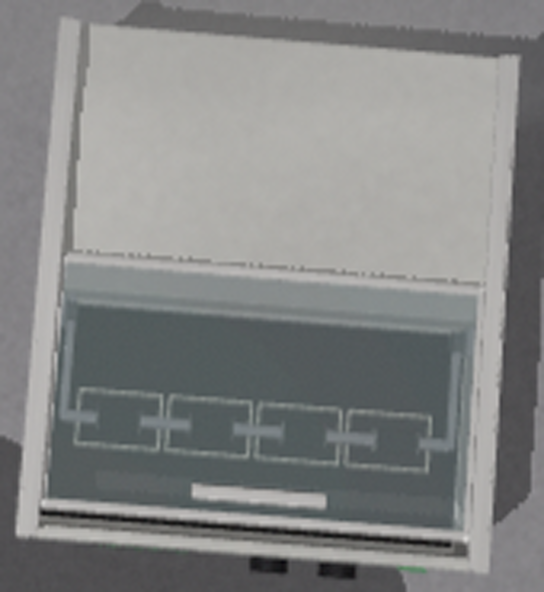

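View pics/bx.png

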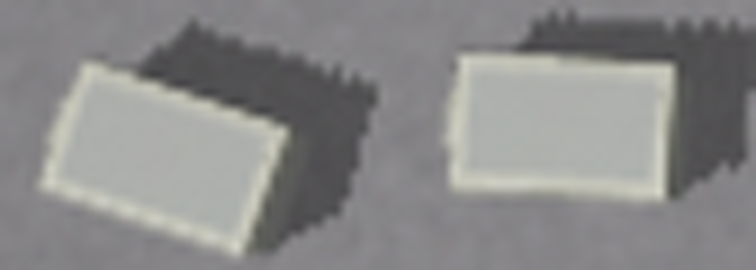

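The crops show the rocker and outline corners plus the box tops. The left box corners are about (86,62), (289,128), (243,257), (40,188), and the right box's are (460,52), (676,65), (666,200), (452,190). Next I fit poses.

Run:
```python
from h import *
def un(p,x0,y0,s): return (np.array(p,float)+.5)/s-.5+[x0,y0]
rk=un([(61,18),(520,56),(490,573),(16,537),(349,410),(432,415),(428,473),(345,466),(80,388),(162,394),(158,451),(75,445)],212,75,3.2)
z=.112;w=.045
P=[(.335,.197,z),(.335,-.197,z),(-.105,-.197,z),(-.105,.197,z)]
for yc in(-.12,.12): P+=[(.024,yc+.037,w),(.024,yc-.037,w),(-.024,yc-.037,w),(-.024,yc+.037,w)]
f=fit("top",P,rk,[.5,-.1,0]);print("rocker",f.x,f.fun.reshape(-1,2).round(1).tolist())
f2=fit("top",P[4:],rk[4:],f.x);print("outl",f2.x)
q=f2.x
b=[[(86,62),(289,128),(243,257),(40,188)],[(460,52),(676,65),(666,200),(452,190)]]
B=[(.022,.035,.032),(.022,-.035,.032),(-.022,-.035,.032),(-.022,.035,.032)]
for c in b:
    g=fit("top",B,un(c,98,165,9),[.5,.25,0]);print("box",g.x,abs(g.fun).max(),np.hypot(*g.x[:2]))
print("places 1-4",pose(*q,[(0,y,.045) for y in(-.12,-.04,.04,.12)]))
print("vial",world("top",[193/1.5625,418/1.5625],.05),world("side",[251/1.5625,268/1.5625],.05))
print("handle",pose(*q,[(-.095+.006,0,.13)]), "px handle",world("top",un([(192,485),(326,492),(326,510),(191,500)],212,75,3.2),.13))
print("side check",proj("side",pose(*q,P))*1.5625)
print(Ro.from_rotvec(r.get_obs()["tool_rot"]).as_matrix())
```

```text
rocker [ 0.51926949 -0.18468583 -0.05692179] [[-0.3, -0.3], [0.2, -0.2], [-0.0, 0.2], [-0.0, -0.1], [-0.1, 0.3], [-0.3, 0.8], [-0.1, -0.6], [-0.0, -0.4], [0.0, 0.5], [0.3, 0.7], [0.3, -0.3], [0.2, -0.5]]
outl [ 0.51942985 -0.18460055 -0.05723856]
box [ 0.58610786  0.31898722 -0.29966994] 0.33526197862539675 0.6672894957091955
box [ 0.59928148  0.19262326 -0.03001205] 0.32890258328217215 0.6294775658430185
places 1-4 [[ 0.51256498 -0.30440403  0.045     ]
 [ 0.51714156 -0.22453505  0.045     ]
 [ 0.52171815 -0.14466606  0.045     ]
 [ 0.52629473 -0.06479707  0.045     ]]
vial [[0.34666536 0.28033029 0.05      ]] [[0.34295028 0.27026141 0.05      ]]
handle [[ 0.43057561 -0.1795091   0.13      ]] px handle [[ 0.47168301 -0.12571145  0.13      ]
 [ 0.46828063 -0.23525778  0.13      ]
 [ 0.45366021 -0.23542914  0.13      ]
 [ 0.4594969  -0.12512671  0.13      ]]
side check [[498.2362268  246.43129254]
 [601.44187617 333.00801191]
 [386.87800169 390.71804617]
 [318.1223936  284.65205192]
 [427.16592143 367.43462834]
 [443.86637495 389.42347426]
 [420.28494711 395.92600524]
 [404.41081844 373.41911854]
 [381.55255652 307.37726211]
 [394.39760891 324.28984939]
 [373.30828645 329.3208768 ]
 [361.13224421 312.05726447]]
[[-9.29103676e-01  3.69818939e-01 -5.57557575e-04]
 [ 3.69819294e-01  9.29103354e-01 -8.04658749e-04]
 [ 2.20450567e-04 -9.53806950e-04 -9.99999521e-01]]
```

Emit:
{"name": "drive_tool", "arguments": {
  "moves": "0 0 0 0 0 0.178;0 0 0 0 0 0.178;0 0 0 0 0 0.178;0 0 0 0 0 0.178;0 0 0 0 0 0.178;0 0 0 0 0 0.178;0 0 0 0 0 0.181;0 0 0 0 0 0",
  "claw": 1,
  "grip_force": 40
}}

```text
time: 1.15
tcp_pos: [0.1941, 0.4877, 0.2311]
tool_rot: [2.282, 2.159, -0.001]
ft_force: [0.1, 0.7, -0.1]
opening: 0.0856
grip_force: 0.0
```

Emit:
{"name": "drive_tool", "arguments": {
  "moves": "-5.4 2.5 0.2 0 0 0;-5.4 2.5 0.2 0 0 0;-5.4 2.5 0.2 0 0 0;-5.4 2.5 0.2 0 0 0;-5.4 2.5 0.2 0 0 0;-5.4 2.5 0.2 0 0 0;-5.4 2.6 0.2 0 0 0;-5.4 2.6 0.2 0 0 0;-5.4 2.6 0.2 0 0 0;-5.4 2.6 0.2 0 0 0;-5.4 2.6 0.2 0 0 0;-5.4 2.6 0.2 0 0 0;0 0 0 0 0 0;0 0 0 0 0 0"
}}

```text
time: 2.9
tcp_pos: [0.4624, -0.1761, 0.207]
tool_rot: [-2.281, -2.159, 0.0]
ft_force: [0.3, 0.1, -0.8]
opening: 0.0856
grip_force: 0.0
```

```bash
cat >> h.py <<'E'
Q=(0.5194,-0.1846,-0.0572)
def go(x,y,z,yaw=Q[2]):
    "shift (cm, tool axes) and turn still needed; tool y along yaw"
    o=r.get_obs();M=Ro.from_rotvec(o["tool_rot"]).as_matrix()
    d=M.T@(np.array([x,y,z])-o["tcp_pos"])*100
    c,s=np.cos(yaw),np.sin(yaw);T=np.array([[-s,c,0],[c,s,0],[0,0,-1]]).T
    print("t",round(o["time"],2),"shift",d.round(2),"turn",Ro.from_matrix(M.T@T).as_rotvec().round(4),"F",o["ft_force"].round(1),"op",round(o["opening"],4),"q",o["qpos"].round(2))
def rk(x,y,z): return pose(*Q,[(x,y,z)])[0]
def inrk(p):
    c,s=np.cos(Q[2]),np.sin(Q[2]);d=np.array(p[:2])-Q[:2];return np.array([c*d[0]+s*d[1],-s*d[0]+c*d[1]])
E
python3 - <<'E'
from h import *
go(*rk(-.056,0,.111))
i=r.grab_frame("side")
crop(i,185,150,305,250,6,"pics/h.png")
E
```

```text
t 2.9 shift [-0.53  0.14  9.6 ] turn [-0.0007 -0.0007  0.0025] F [ 0.3  0.1 -0.8] op 0.0856 q [-0.6   0.27  1.62  0.    1.25 -0.55]
```

View pics/h.png

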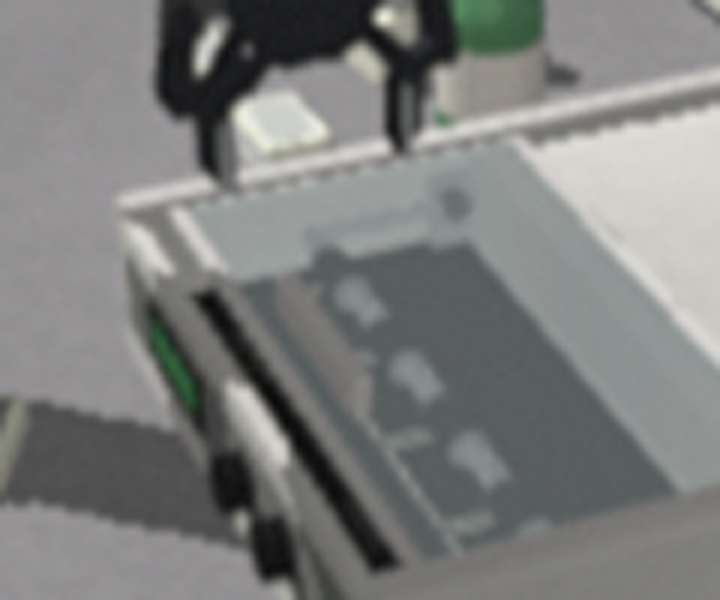

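The gripper is above the well. The handle rib runs from about (280,290) to (370,400) in the crop. Down, then pinch it.

Emit:
{"name": "drive_tool", "arguments": {
  "moves": "-0.5 0.1 3 0 0 0;0 0 3 0 0 0;0 0 2 0 0 0;0 0 1.5 0 0 0;0 0 0 0 0 0;0 0 0 0 0 0"
}}

```text
time: 3.7
tcp_pos: [0.4639, -0.1816, 0.1132]
tool_rot: [2.282, 2.157, 0.001]
ft_force: [0.6, -0.7, -0.4]
opening: 0.0853
grip_force: 0.0
```

Emit:
{"name": "drive_tool", "arguments": {
  "moves": "0 0 0 0 0 0;0 0 0 0 0 0;0 0 0 0 0 0;0 0 0 0 0 0;0 0 0 0 0 0;0 0 0 0 0 0;0 0 0 0 0 0;0 0 0 0 0 0",
  "claw": 0
}}

```text
time: 4.7
tcp_pos: [0.4636, -0.1817, 0.1125]
tool_rot: [2.284, 2.157, 0.0]
ft_force: [0.7, 0.6, 3.9]
opening: 0.011
grip_force: 40.6
```

Emit:
{"name": "drive_tool", "arguments": {
  "moves": "0 0 -0.1 0 0 0;0 1 0 0 0 0;0 2 0 0 0 0;0 2 0 0 0 0;0 2 0 0 0 0;0 2 0 0 0 0;0 2 0 0 0 0;0 2 0 0 0 0;0 1 0 0 0 0;0 0 0 0 0 0"
}}

```text
time: 5.95
tcp_pos: [0.6036, -0.1897, 0.1126]
tool_rot: [2.284, 2.157, -0.0]
ft_force: [1.9, -3.4, -7.1]
opening: 0.0109
grip_force: 39.7
```

Emit:
{"name": "drive_tool", "arguments": {
  "moves": "0 1 0 0 0 0;0 1 0 0 0 0;0 0.5 0 0 0 0;0 0.5 0 0 0 0;0 0 0 0 0 0"
}}

```text
time: 6.58
tcp_pos: [0.6336, -0.1915, 0.1126]
tool_rot: [2.284, 2.157, 0.0]
ft_force: [0.5, -5.7, -12.7]
opening: 0.011
grip_force: 39.1
```

Emit:
{"name": "drive_tool", "arguments": {
  "moves": "0 0.5 0.05 0 0 0;0 0.5 0 0 0 0;0 0 0 0 0 0"
}}

```text
time: 6.95
tcp_pos: [0.6436, -0.192, 0.1126]
tool_rot: [2.283, 2.157, 0.001]
ft_force: [2.2, -5.1, -10.1]
opening: 0.0109
grip_force: 39.5
```

Emit:
{"name": "drive_tool", "arguments": {
  "moves": "0 0.4 0 0 0 0;0 0.4 0 0 0 0;0 0 0 0 0 0"
}}

```text
time: 7.32
tcp_pos: [0.6445, -0.1921, 0.1125]
tool_rot: [-2.272, -2.146, 0.019]
ft_force: [-45.2, -0.1, 8.9]
opening: 0.0112
grip_force: 43.9
```

Emit:
{"name": "drive_tool", "arguments": {
  "moves": "0 -0.7 0 0 0 0;0 0 0 0 0 0"
}}

```text
time: 7.58
tcp_pos: [0.6436, -0.192, 0.1126]
tool_rot: [-2.284, -2.156, 0.001]
ft_force: [-2.7, -5.0, -9.7]
opening: 0.0108
grip_force: 40.3
```

Emit:
{"name": "drive_tool", "arguments": {
  "moves": "0 0 0 0 0 0;0 0 0 0 0 0;0 0 0 0 0 0;0 0 0 0 0 0;0 0 -4 0 0 0;0 0 -4 0 0 0;0 0 0 0 0 0",
  "claw": 1
}}

```text
time: 8.45
tcp_pos: [0.6454, -0.1924, 0.1966]
tool_rot: [2.279, 2.153, 0.004]
ft_force: [-0.3, 1.1, 0.0]
opening: 0.0853
grip_force: 0.0
```

Run:
```python
from h import *
print(inrk(r.get_obs()["tcp_pos"]))
go(*rk(0,0,.0565)); go(*rk(0,0,.2))
```

```text
[ 0.12619719 -0.00058065]
t 8.45 shift [  0.1  -12.71  13.93] turn [0.0064 0.0026 0.0003] F [-0.3  1.1  0. ] op 0.0853 q [-0.46  0.67  1.04  0.    1.43 -0.41]
t 8.45 shift [  0.06 -12.62  -0.42] turn [0.0064 0.0026 0.0003] F [-0.3  1.1  0. ] op 0.0853 q [-0.46  0.67  1.04  0.    1.43 -0.41]
```

Emit:
{"name": "drive_tool", "arguments": {
  "moves": "0 -4.2 0 0 0 0;0 -4.2 0 0 0 0;0 -4.2 0 0 0 0;0 0 4 0 0 0;0 0 4 0 0 0;0 0 4 0 0 0;0 0 2 0 0 0;0 0 0 0 0 0"
}}

```text
time: 9.45
tcp_pos: [0.5173, -0.1841, 0.0511]
tool_rot: [-2.281, -2.155, 0.001]
ft_force: [-0.2, 0.3, 0.9]
opening: 0.0856
grip_force: 0.0
```

Run:
```python
from h import *
go(*rk(0,0,.0565))
i=r.grab_frame("side")
crop(i,185,130,325,250,5,"pics/b.png")
```

```text
t 9.45 shift [-0.03  0.21 -0.54] turn [-0.0034 -0.0019  0.0002] F [-0.2  0.3  0.9] op 0.0856 q [-0.56  0.57  1.62  0.    0.95 -0.5 ]
```

View pics/b.png

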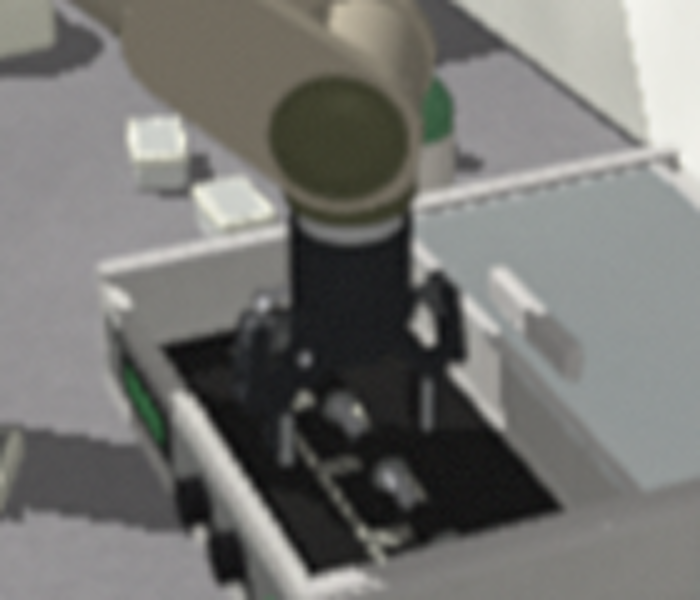

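The cover is over the housing, and the fingers straddle the bar's middle between the rollers. Now I close on the bar.

Emit:
{"name": "drive_tool", "arguments": {
  "moves": "0 0.2 -0.4 0 0 0;0 0 0 0 0 0;0 0 0 0 0 0;0 0 0 0 0 0;0 0 0 0 0 0;0 0 0 0 0 0;0 0 0 0 0 0;0 0 0 0 0 0",
  "claw": 0,
  "grip_force": 50
}}

```text
time: 10.5
tcp_pos: [0.5186, -0.1847, 0.0569]
tool_rot: [-2.28, -2.155, 0.004]
ft_force: [-12.3, 0.8, 9.6]
opening: 0.0081
grip_force: 48.9
```

Run:
```python
from h import *
go(*rk(0,0,.0565))
p=lambda t:np.array([89-90*np.cos(t),75+90*np.sin(t)])
a=np.linspace(0,1.8,13)
d=np.diff([p(t) for t in a],axis=0)/10
print(d.round(2), p(1.8))
```

```text
t 10.5 shift [0.02 0.08 0.04] turn [-0.0047 -0.0007  0.0007] F [-12.3   0.8   9.6] op 0.0081 q [-0.55  0.57  1.61 -0.    0.97 -0.5 ]
[[ 0.1   1.34]
 [ 0.3   1.31]
 [ 0.49  1.26]
 [ 0.68  1.17]
 [ 0.84  1.05]
 [ 0.99  0.92]
 [ 1.12  0.76]
 [ 1.22  0.58]
 [ 1.29  0.39]
 [ 1.33  0.2 ]
 [ 1.35 -0.01]
 [ 1.33 -0.21]] [109.44818852 162.64628678]
```

Emit:
{"name": "drive_tool", "arguments": {
  "moves": "0 0.05 -0.67 0 0 0;0 0.05 -0.67 0 0 0;0 0.15 -0.66 0 0 0;0 0.15 -0.65 0 0 0;0 0.24 -0.63 0 0 0;0 0.25 -0.63 0 0 0;0 0.34 -0.59 0 0 0;0 0.34 -0.58 0 0 0;0 0.42 -0.53 0 0 0;0 0.42 -0.52 0 0 0;0 0.49 -0.46 0 0 0;0 0.5 -0.46 0 0 0;0 0 0 0 0 0"
}}

```text
time: 12.12
tcp_pos: [0.5493, -0.1867, 0.1281]
tool_rot: [-2.275, -2.15, 0.014]
ft_force: [-35.0, 1.7, 24.8]
opening: 0.0076
grip_force: 50.5
```

Emit:
{"name": "drive_tool", "arguments": {
  "moves": "0 0.56 -0.38 0 0 0;0 0.56 -0.38 0 0 0;0 0.61 -0.29 0 0 0;0 0.61 -0.29 0 0 0;0 0.64 -0.2 0 0 0;0 0.65 -0.19 0 0 0;0 0.66 -0.1 0 0 0;0 0.67 -0.1 0 0 0;0 0.67 0 0 0 0;0 0.68 0 0 0 0;0 0.66 0.1 0 0 0;0 0.67 0.1 0 0 0;0 0 0 0 0 0"
}}

```text
time: 13.75
tcp_pos: [0.6314, -0.1914, 0.1439]
tool_rot: [2.283, 2.157, 0.001]
ft_force: [8.6, -1.6, -0.4]
opening: 0.008
grip_force: 52.4
```

Emit:
{"name": "drive_tool", "arguments": {
  "moves": "0 0 0 0 0 0;0 0 0 0 0 0;0 0 0 0 0 0;0 0 0 0 0 0;0 0 -3 0 0 0;0 0 -4 0 0 0;0 -3 -4 0 0 0;0 0 0 0 0 0",
  "claw": 1
}}

```text
time: 14.75
tcp_pos: [0.6005, -0.1898, 0.2586]
tool_rot: [2.28, 2.153, 0.003]
ft_force: [0.3, -0.5, -0.3]
opening: 0.0853
grip_force: 0.0
```

```bash
cat >> h.py <<'E'
BT=[(.022,.035,.032),(.022,-.035,.032),(-.022,-.035,.032),(-.022,.035,.032)]
def boxes(img,lo,hi,z=.032):
    "white blobs in world area lo..hi -> centre, yaw of tops"
    g=img.min(axis=2);w=(g>150).astype(np.uint8)
    for c in cv2.findContours(w,cv2.RETR_EXTERNAL,cv2.CHAIN_APPROX_NONE)[0]:
        if cv2.contourArea(c)<100 or cv2.contourArea(c)>700: continue
        p=world("top",c.reshape(-1,2),z);m=p.mean(0)
        if not(lo[0]<m[0]<hi[0] and lo[1]<m[1]<hi[1]):continue
        (cx,cy),wh,an=cv2.minAreaRect((p[:,:2]*1000).astype(np.float32))
        print("blob",round(cx/1e3,4),round(cy/1e3,4),np.round(wh,1),round(an,1))
E
python3 - <<'E'
from h import *
i=r.grab_frame("top");boxes(i,(.4,.05),(.75,.42))
crop(i,90,80,382,270,2.7,"pics/t1.png")
go(.599,.193,.2,-.03)
E
```

```text
blob 0.5861 0.3212 [71.4 44.3] 72.8
blob 0.5986 0.1952 [71.1 45.2] 87.5
blob 0.7207 0.3664 [ 55.6 199.3] 1.4
t 14.8 shift [38.2  -2.36  5.57] turn [ 0.0023  0.0011 -0.0273] F [-0.   0.3 -0. ] op 0.0857 q [-0.49  0.54  1.1  -0.    1.5  -0.43]
```

View pics/t1.png

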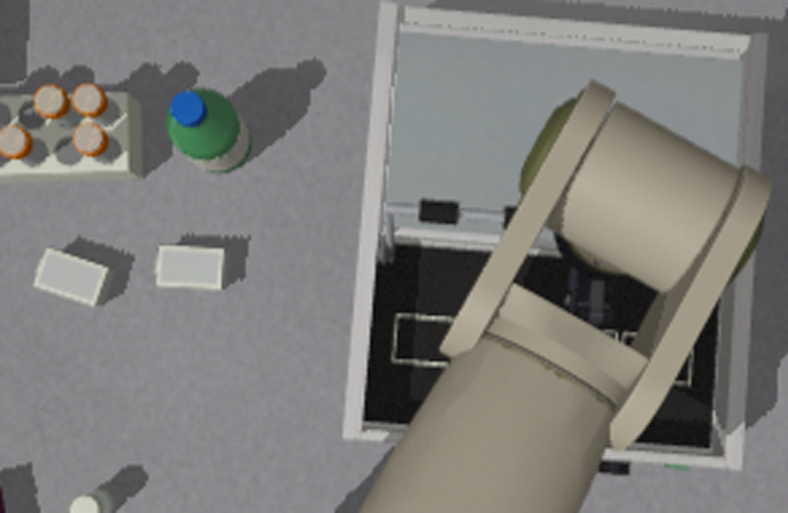

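The bail leans back and the boxes haven't moved, at crop (71,276) and (190,268). Moving over to the near box.

Emit:
{"name": "drive_tool", "arguments": {
  "moves": "5.4 -0.3 0 0 0 0;5.4 -0.3 0 0 0 0;5.4 -0.3 0 0 0 0;5.4 -0.4 0 0 0 0;5.4 -0.4 1 0 0 0;5.6 -0.4 2 0 0 0;5.6 -0.3 3 0 0 -0.023;0 0 0 0 0 0;0 0 0 0 0 0"
}}

```text
time: 15.92
tcp_pos: [0.5985, 0.192, 0.1944]
tool_rot: [-2.259, -2.183, 0.002]
ft_force: [1.1, -0.4, 0.5]
opening: 0.0854
grip_force: 0.0
```

Run:
```python
from h import *
go(.599,.1926,.007,-.035)
```

```text
t 15.93 shift [ 0.07  0.07 18.74] turn [-0.0011  0.0005  0.001 ] F [ 1.1 -0.4  0.5] op 0.0854 q [ 0.12  0.57  1.21 -0.    1.36  0.16]
```

Emit:
{"name": "drive_tool", "arguments": {
  "moves": "0 0 4 0 0 0;0 0 4 0 0 0;0 0 4 0 0 0;0 0 3 0 0 0;0.1 0.1 2 0 0 0;0 0 1.7 0 0 0;0 0 0 0 0 0;0 0 0 0 0 0"
}}

```text
time: 16.92
tcp_pos: [0.6001, 0.1933, 0.0091]
tool_rot: [2.258, 2.183, 0.002]
ft_force: [0.3, 0.1, 0.0]
opening: 0.0853
grip_force: 0.0
```

Emit:
{"name": "drive_tool", "arguments": {
  "moves": "0 0 0 0 0 0;0 0 0 0 0 0;0 0 0 0 0 0;0 0 0 0 0 0;0 0 0 0 0 0;0 0 0 0 0 0;0 0 0 0 0 0;0 0 0 0 0 0",
  "claw": 0,
  "grip_force": 30
}}

```text
time: 17.92
tcp_pos: [0.5997, 0.1934, 0.0086]
tool_rot: [2.258, 2.183, 0.001]
ft_force: [-0.3, -0.1, 5.9]
opening: 0.0433
grip_force: 32.2
```

Emit:
{"name": "drive_tool", "arguments": {
  "moves": "0 0 -2 0 0 0;0 0 -4 0 0 0;0 0 -5 0 0 0;0 0 -5 0 0 0;0 0 -4 0 0 0;0 0 -1 0 0 0.022;0 0 0 0 0 0"
}}

```text
time: 18.8
tcp_pos: [0.5992, 0.1932, 0.2179]
tool_rot: [-2.283, -2.158, 0.0]
ft_force: [-0.1, -1.0, -1.1]
opening: 0.0435
grip_force: 31.6
```

Run:
```python
from h import *
go(*rk(0,-.0392,.0546))
```

```text
t 18.8 shift [-42.09  -5.84  16.33] turn [-0.0004  0.0001  0.0009] F [-0.1 -1.  -1.1] op 0.0435 q [ 0.13  0.56  1.17 -0.    1.41  0.18]
```

Emit:
{"name": "drive_tool", "arguments": {
  "moves": "-2.5 -0.4 0 0 0 0;-4.5 -0.6 0 0 0 0;-4.5 -0.6 0 0 0 0;-4.5 -0.6 0 0 0 0;-4.5 -0.6 0 0 0 0;-4.5 -0.6 0 0 0 0;-4.5 -0.6 0 0 0 0;-4.5 -0.6 0 0 0 0;-4.5 -0.6 0 0 0 0;-2.5 -0.6 0 0 0 0;-1 0 0 0 0 0;0 0 0 0 0 0;0 0 0 0 0 0"
}}

```text
time: 20.42
tcp_pos: [0.5183, -0.2217, 0.2178]
tool_rot: [-2.281, -2.159, -0.0]
ft_force: [0.2, -0.4, -0.8]
opening: 0.0434
grip_force: 31.5
```

Run:
```python
from h import *
go(*rk(0,-.0392,.0546))
```

```text
t 20.43 shift [-0.21 -0.09 16.32] turn [-0.0005 -0.0006  0.0024] F [ 0.2 -0.4 -0.8] op 0.0434 q [-0.61  0.41  1.4   0.    1.34 -0.56]
```

Emit:
{"name": "drive_tool", "arguments": {
  "moves": "-0.2 -0.1 2 0 0 0.002;0 0 4 0 0 0;0 0 4 0 0 0;0 0 3 0 0 0;0 0 2 0 0 0;0 0 0.8 0 0 0;0 0 0 0 0 0"
}}

```text
time: 21.3
tcp_pos: [0.5171, -0.2243, 0.0602]
tool_rot: [-2.284, -2.157, -0.0]
ft_force: [0.6, -0.4, 0.5]
opening: 0.0434
grip_force: 31.6
```

Run:
```python
from h import *
go(*rk(0,-.0392,.0546))
```

```text
t 21.3 shift [ 0.06 -0.    0.56] turn [-0.0001 -0.0001 -0.0001] F [ 0.6 -0.4  0.5] op 0.0434 q [-0.62  0.58  1.57  0.    0.99 -0.56]
```

Emit:
{"name": "drive_tool", "arguments": {
  "moves": "0 0 0.3 0 0 0;0 0 0.2 0 0 0;0 0 0.1 0 0 0;0 0 0 0 0 0"
}}

```text
time: 21.8
tcp_pos: [0.517, -0.2248, 0.0542]
tool_rot: [2.285, 2.156, 0.0]
ft_force: [-0.4, -0.2, -1.4]
opening: 0.0433
grip_force: 31.6
```

Emit:
{"name": "drive_tool", "arguments": {
  "moves": "0 0 0 0 0 0;0 0 0 0 0 0;0 0 0 0 0 0;0 0 0 0 0 0;0 0 -4 0 0 0;0 0 -5 0 0 0;0 0 -6 0 0 0;0 0 0 0 0 0",
  "claw": 1
}}

```text
time: 22.8
tcp_pos: [0.5184, -0.2257, 0.2088]
tool_rot: [2.278, 2.15, 0.003]
ft_force: [-0.3, 0.2, -0.3]
opening: 0.0853
grip_force: 0.0
```

Run:
```python
from h import *
boxes(r.grab_frame("top"),(.4,.05),(.7,.42))
go(.586,.319,.2,-.2997)
```

```text
blob 0.5861 0.3214 [71.6 44.3] 72.8
t 22.85 shift [54.71  3.69  0.48] turn [0.0035 0.0016 0.2417] F [-0.9  0.1 -2.1] op 0.0854 q [-0.62  0.42  1.42  0.    1.3  -0.56]
```

Emit:
{"name": "drive_tool", "arguments": {
  "moves": "5.4 0.3 0 0 0 0;5.4 0.3 0 0 0 0;5.4 0.3 0 0 0 0;5.4 0.3 0 0 0 0;5.5 0.4 0 0 0 0;5.5 0.4 0 0 0 0;5.5 0.4 0 0 0 0;5.5 0.4 0 0 0 0;5.5 0.4 0 0 0 0;5.5 0.4 0 0 0 0;0 0 0 0 0 0.12;0 0 0 0 0 0.12;0 0 0 0 0 0"
}}

```text
time: 24.48
tcp_pos: [0.5841, 0.3181, 0.2024]
tool_rot: [-2.525, -1.868, 0.004]
ft_force: [0.4, -0.4, -0.4]
opening: 0.0855
grip_force: 0.0
```

Run:
```python
from h import *
go(.586,.319,.008,-.2997)
```

```text
t 24.48 shift [ 0.17  0.2  19.44] turn [-0.0022  0.0016  0.0028] F [ 0.4 -0.4 -0.4] op 0.0855 q [ 0.32  0.65  1.05 -0.    1.44  0.62]
```

Emit:
{"name": "drive_tool", "arguments": {
  "moves": "0.1 0.2 4 0 0 0.003;0 0 4 0 0 0;0 0 4 0 0 0;0 0 4 0 0 0;0 0 2 0 0 0;0 0 1.4 0 0 0;0 0 0 0 0 0;0 0 0 0 0 0"
}}

```text
time: 25.48
tcp_pos: [0.5875, 0.3188, 0.0115]
tool_rot: [2.529, 1.863, 0.003]
ft_force: [-0.8, 0.3, 0.3]
opening: 0.0856
grip_force: 0.0
```

Emit:
{"name": "drive_tool", "arguments": {
  "moves": "0 0 0 0 0 0;0 0 0 0 0 0;0 0 0 0 0 0;0 0 0 0 0 0;0 0 0 0 0 0;0 0 0 0 0 0;0 0 0 0 0 0;0 0 0 0 0 0",
  "claw": 0,
  "grip_force": 30
}}

```text
time: 26.48
tcp_pos: [0.587, 0.3187, 0.0106]
tool_rot: [2.529, 1.863, 0.001]
ft_force: [-0.9, 0.3, 5.4]
opening: 0.0436
grip_force: 32.7
```

Run:
```python
from h import *
go(.586,.319,.008,-.2997)
i=r.grab_frame("top");crop(i,222,165,372,245,5,"pics/p1.png")
```

```text
t 26.48 shift [ 0.   -0.11  0.26] turn [ 0.0007 -0.0004 -0.0013] F [-0.9  0.3  5.4] op 0.0436 q [ 0.32  0.85  1.23 -0.    1.07  0.62]
```

View pics/p1.png

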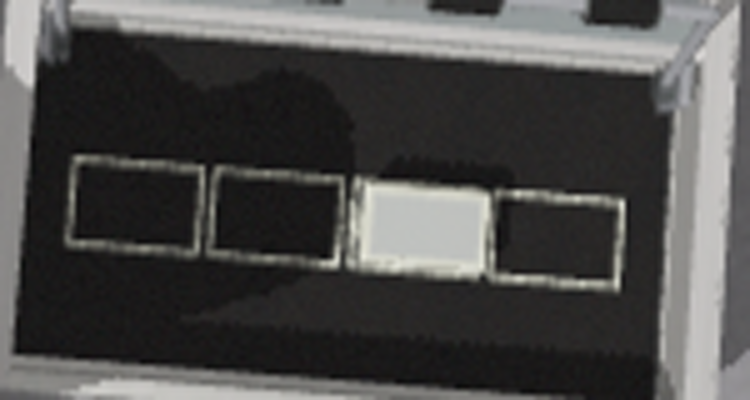

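The placed box sits on place 2, top corners about (364,178), (492,188), (488,277), (360,265). I'll compare it with the ideal projection.

Run:
```python
from h import *
un=lambda p:(np.array(p,float)+.5)/5-.5+[222,165]
P=[]
for yc in(-.12,.12): P+=[(.024,yc+.037,.045),(.024,yc-.037,.045),(-.024,yc-.037,.045),(-.024,yc+.037,.045)]
f=fit("top",P,un([(492,189),(627,199),(622,290),(490,280),(71,156),(206,166),(201,257),(66,246)]),Q);print(f.x,f.fun.round(1))
b=[(x,y-.04,.077) for x,y,_ in BT]
print("ideal px",((proj("top",pose(*Q,b))-[222,165]+.5)*5-.5).round(0).tolist())
g=fit("top",[(x,y,.077) for x,y,_ in BT],un([(364,178),(492,188),(488,277),(360,265)]),[.517,-.2245,-.057]);print(g.x,inrk(g.x),g.fun.round(2))
img=r.grab_frame("top");boxes(img,(.45,-.3),(.58,-.1),.077)
```

```text
[ 0.51927855 -0.18484395 -0.05522096] [ 0.6  0.6 -0.6  0.6 -0.6 -0.8 -0.1 -0.8  0.9  0.7 -0.2  0.7 -0.4 -0.6
  0.6 -0.4]
ideal px [[365.0, 182.0], [491.0, 192.0], [486.0, 272.0], [359.0, 262.0]]
[ 0.51725121 -0.22499501 -0.0487917 ] [ 0.00016406 -0.04045179] [ 0.29  0.93 -0.11  0.72 -0.26 -1.18  0.08 -0.57]
blob 0.5162 -0.2206 [75.4 46.3] 86.1
```

Box one is within 0.5 mm. Now the second one.

Emit:
{"name": "drive_tool", "arguments": {
  "moves": "0 0 -2 0 0 0;0 0 -4 0 0 0;0 0 -5 0 0 0;0 0 -5 0 0 0;0 0 -4 0 0 0;0 0 -1 0 0 -0.08;0 0 0 0 0 -0.08;0 0 0 0 0 -0.081;0 0 0 0 0 0"
}}

```text
time: 27.7
tcp_pos: [0.5865, 0.3186, 0.2208]
tool_rot: [2.288, 2.153, 0.0]
ft_force: [-0.8, 0.9, -1.5]
opening: 0.0434
grip_force: 32.0
```

Run:
```python
from h import *
go(*rk(0,.04,.0566))
```

```text
t 27.7 shift [-46.63  -3.67  16.41] turn [ 0.0002 -0.0001 -0.0034] F [-0.8  0.9 -1.5] op 0.0434 q [0.32 0.65 1.01 0.   1.48 0.38]
```

Emit:
{"name": "drive_tool", "arguments": {
  "moves": "-2.6 -0.2 0 0 0 -0.003;-4.5 -0.3 0 0 0 0;-4.5 -0.3 0 0 0 0;-4.5 -0.4 0 0 0 0;-4.5 -0.4 0 0 0 0;-4.5 -0.4 0 0 0 0;-4.5 -0.4 0 0 0 0;-4.5 -0.4 0 0 0 0;-4.5 -0.4 0 0 0 0;-4.5 -0.4 0 0 0 0;-2.5 0 0 0 0 0;-1 0 0 0 0 0;0 0 0 0 0 0;0 0 0 0 0 0"
}}

```text
time: 29.45
tcp_pos: [0.5243, -0.1436, 0.2202]
tool_rot: [-2.283, -2.158, -0.0]
ft_force: [0.1, 0.5, -1.2]
opening: 0.0435
grip_force: 32.0
```

Run:
```python
from h import *
go(*rk(0,.04,.0566))
```

```text
t 29.45 shift [-0.13 -0.25 16.36] turn [ 0.     -0.0002  0.001 ] F [ 0.1  0.5 -1.2] op 0.0435 q [-0.48  0.36  1.46  0.    1.32 -0.43]
```

Emit:
{"name": "drive_tool", "arguments": {
  "moves": "-0.1 -0.2 2 0 0 0;0 0 4 0 0 0;0 0 4 0 0 0;0 0 3 0 0 0;0 0 2 0 0 0;0 0 0.8 0 0 0;0 0 0 0 0 0;0 0 0 0 0 0"
}}

```text
time: 30.45
tcp_pos: [0.5226, -0.1455, 0.063]
tool_rot: [2.282, 2.157, 0.001]
ft_force: [0.1, 0.9, -1.5]
opening: 0.0434
grip_force: 32.0
```

Run:
```python
from h import *
go(*rk(0,.04,.0556))
```

```text
t 30.45 shift [ 0.08 -0.1   0.74] turn [0.0014 0.0007 0.0005] F [ 0.1  0.9 -1.5] op 0.0434 q [-0.49  0.54  1.64 -0.    0.96 -0.43]
```

Emit:
{"name": "drive_tool", "arguments": {
  "moves": "0.08 -0.1 0.4 0 0 0;0 0 0.2 0 0 0;0 0 0.15 0 0 0;0 0 0 0 0 0"
}}

```text
time: 30.95
tcp_pos: [0.5211, -0.1446, 0.0556]
tool_rot: [2.284, 2.157, -0.0]
ft_force: [-4.8, 1.7, 10.2]
opening: 0.043
grip_force: 33.3
```

Emit:
{"name": "drive_tool", "arguments": {
  "moves": "0 0 0 0 0 0;0 0 0 0 0 0;0 0 0 0 0 0;0 0 0 0 0 0;0 0 -4 0 0 0;0 0 -5 0 0 0;0 0 -6 0 0 0;0 -6 -1 0 0 0;0 -6 0 0 0 0;0 0 0 0 0 0",
  "claw": 1
}}

```text
time: 32.2
tcp_pos: [0.3986, -0.1369, 0.2146]
tool_rot: [-2.285, -2.155, 0.001]
ft_force: [2.1, -0.2, -0.1]
opening: 0.0856
grip_force: 0.0
```

Run:
```python
from h import *
i=r.grab_frame("top");crop(i,222,145,372,245,5,"pics/p2.png")
i=r.grab_frame("side");crop(i,185,130,325,250,5,"pics/p2s.png")
go(*rk(.11,0,.2))
```

```text
t 32.3 shift [-3.95 23.01  1.55] turn [ 0.0015  0.0008 -0.0004] F [-0.5  0.1  0.3] op 0.0855 q [-0.61  0.1   1.8   0.    1.23 -0.55]
```

View pics/p2.png

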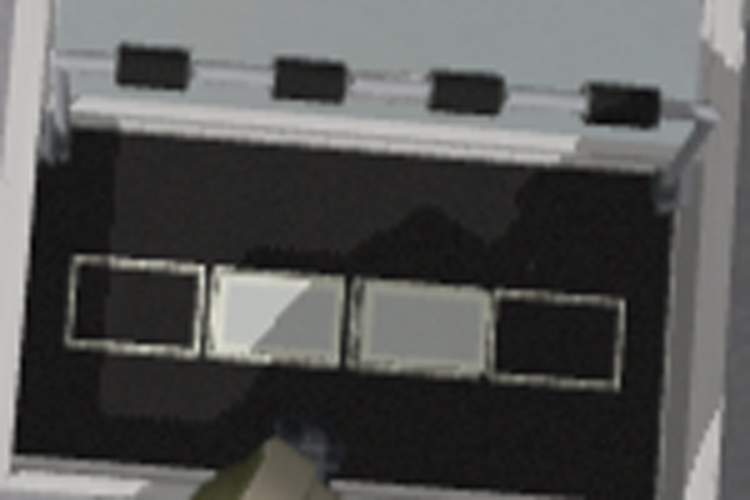

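View pics/p2s.png

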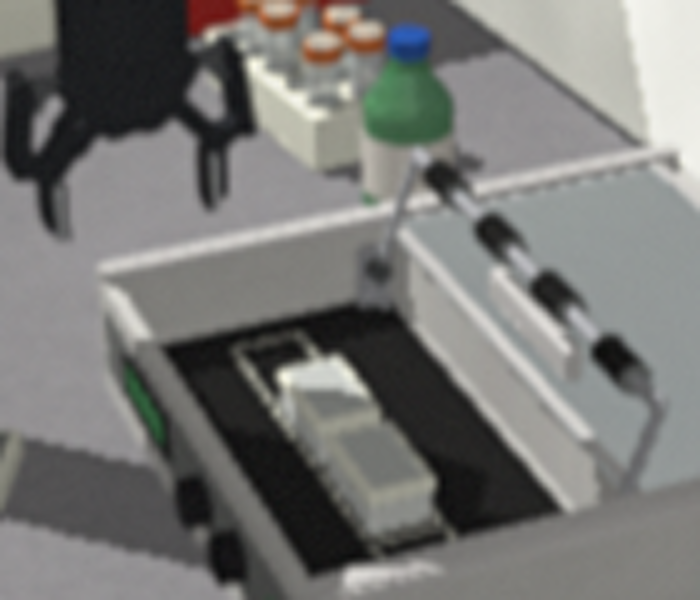

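Both boxes are inside their outlines. Corners of box two are about (218,270), (346,278), (340,368), (212,357), and the bail leans back. Checking numerically.

Run:
```python
from h import *
un=lambda p:(np.array(p,float)+.5)/5-.5+[222,145]
for c,y in(([(218,270),(346,278),(340,368),(212,357)],.04),([(364,280),(492,290),(488,378),(360,367)],-.04)):
    g=fit("top",[(x,yy,.077) for x,yy,_ in BT],un(c),[.52,-.18,-.057]);print(inrk(g.x),g.x[2]-Q[2])
    print(((proj("top",pose(*Q,[(x,yy+y,.077) for x,yy,_ in BT]))-[222,145]+.5)*5-.5).round(0).tolist())
print("bar top px",world("top",un([(388,88)]),.16),inrk(world("top",un([(388,88)]),.16)[0]))
go(*rk(.118,0,.20)); go(*rk(.118,0,.144))
```

```text
[-0.00149867  0.04096136] 0.006028994075195082
[[221.0, 271.0], [347.0, 281.0], [341.0, 360.0], [215.0, 350.0]]
[-0.00084524 -0.04052238] 0.009793006209159821
[[365.0, 282.0], [491.0, 292.0], [486.0, 372.0], [359.0, 362.0]]
bar top px [[ 0.63701421 -0.19145404  0.16      ]] [ 0.11781369 -0.00011896]
t 32.3 shift [-3.95 23.81  1.55] turn [ 0.0015  0.0008 -0.0004] F [-0.5  0.1  0.3] op 0.0855 q [-0.61  0.1   1.8   0.    1.23 -0.55]
t 32.3 shift [-3.95 23.8   7.15] turn [ 0.0015  0.0008 -0.0004] F [-0.5  0.1  0.3] op 0.0855 q [-0.61  0.1   1.8   0.    1.23 -0.55]
```

Emit:
{"name": "drive_tool", "arguments": {
  "moves": "-1 5 0 0 0 0;-1 5 0 0 0 0;-1 5 0 0 0 0;-1 5 0 0 0 0;0 3.8 0 0 0 0;0 0 2 0 0 0;0 0 2.5 0 0 0;0 0 2 0 0 0;0 0 0 0 0 0;0 0 0 0 0 0"
}}

```text
time: 33.55
tcp_pos: [0.6376, -0.1913, 0.1503]
tool_rot: [2.282, 2.157, 0.001]
ft_force: [-0.1, -0.6, 0.6]
opening: 0.0852
grip_force: 0.0
```

Run:
```python
from h import *
go(*rk(.118,0,.145))
p=lambda t:np.array([89-90*np.cos(t),75+90*np.sin(t)])
d=np.diff([p(t) for t in np.linspace(1.9,.28,19)],axis=0)/10
print(np.c_[d[:,0],-d[:,1]].round(2).tolist())
```

```text
t 33.55 shift [-0.   -0.04  0.53] turn [0.0014 0.0006 0.0006] F [-0.1 -0.6  0.6] op 0.0852 q [-0.47  0.69  1.13  0.    1.32 -0.41]
[[-0.78, -0.23], [-0.79, -0.16], [-0.81, -0.08], [-0.81, -0.01], [-0.81, 0.06], [-0.8, 0.13], [-0.78, 0.2], [-0.76, 0.27], [-0.73, 0.34], [-0.7, 0.41], [-0.66, 0.47], [-0.62, 0.53], [-0.57, 0.58], [-0.51, 0.63], [-0.45, 0.67], [-0.39, 0.71], [-0.33, 0.74], [-0.26, 0.77]]
```

Emit:
{"name": "drive_tool", "arguments": {
  "moves": "0 0 0.5 0 0 0;0 0 0 0 0 0;0 0 0 0 0 0;0 0 0 0 0 0;0 0 0 0 0 0;0 0 0 0 0 0;0 0 0 0 0 0;0 0 0 0 0 0",
  "claw": 0,
  "grip_force": 60
}}

```text
time: 34.55
tcp_pos: [0.6372, -0.1914, 0.145]
tool_rot: [2.283, 2.156, 0.002]
ft_force: [4.8, 0.0, 1.2]
opening: 0.0077
grip_force: 58.5
```

Emit:
{"name": "drive_tool", "arguments": {
  "moves": "0 -0.78 -0.23 0 0 0;0 -0.79 -0.16 0 0 0;0 -0.81 -0.08 0 0 0;0 -0.81 -0.01 0 0 0;0 -0.81 0.06 0 0 0;0 -0.8 0.13 0 0 0;0 -0.78 0.2 0 0 0;0 -0.76 0.27 0 0 0;0 -0.73 0.34 0 0 0;0 0 0 0 0 0"
}}

```text
time: 35.8
tcp_pos: [0.566, -0.1874, 0.1403]
tool_rot: [2.283, 2.156, 0.0]
ft_force: [-1.7, 0.3, 5.4]
opening: 0.0077
grip_force: 61.1
```

Emit:
{"name": "drive_tool", "arguments": {
  "moves": "0 -0.7 0.41 0 0 0;0 -0.66 0.47 0 0 0;0 -0.62 0.53 0 0 0;0 -0.57 0.58 0 0 0;0 -0.51 0.63 0 0 0;0 -0.45 0.67 0 0 0;0 -0.39 0.71 0 0 0;0 -0.33 0.74 0 0 0;0 -0.26 0.77 0 0 0;0 0 0 0 0 0"
}}

```text
time: 37.05
tcp_pos: [0.5209, -0.1845, 0.0832]
tool_rot: [-2.283, -2.156, 0.001]
ft_force: [-1.6, -2.0, -11.2]
opening: 0.0077
grip_force: 58.3
```

Emit:
{"name": "drive_tool", "arguments": {
  "moves": "0 -0.05 0.3 0 0 0;0 0 0 0 0 0"
}}

```text
time: 37.3
tcp_pos: [0.5205, -0.1845, 0.081]
tool_rot: [-2.283, -2.157, 0.001]
ft_force: [-3.4, -1.5, -9.3]
opening: 0.0075
grip_force: 58.5
```

Emit:
{"name": "drive_tool", "arguments": {
  "moves": "0 0 0 0 0 0;0 0 0 0 0 0;0 0 0 0 0 0;0 0 0 0 0 0;0 0 -4 0 0 0;0 0 -5 0 0 0;0 0 -5 0 0 0;0 4 0 0 0 0;0 4 0 0 0 0;0 4.5 0 0 0 0;0 0 0 0 0 0;0 0 0 0 0 0",
  "claw": 1
}}

```text
time: 38.8
tcp_pos: [0.6452, -0.1917, 0.2212]
tool_rot: [-2.283, -2.157, 0.0]
ft_force: [-0.5, -0.0, 0.5]
opening: 0.0853
grip_force: 0.0
```

Run:
```python
from h import *
go(*rk(.125,0,.112))
i=r.grab_frame("side");crop(i,185,130,325,250,5,"pics/p3s.png")
```

```text
t 38.8 shift [-1.000e-02 -9.000e-02  1.092e+01] turn [-0.0006 -0.0002  0.0003] F [-0.5 -0.   0.5] op 0.0853 q [-0.46  0.66  0.99 -0.    1.49 -0.41]
```

View pics/p3s.png

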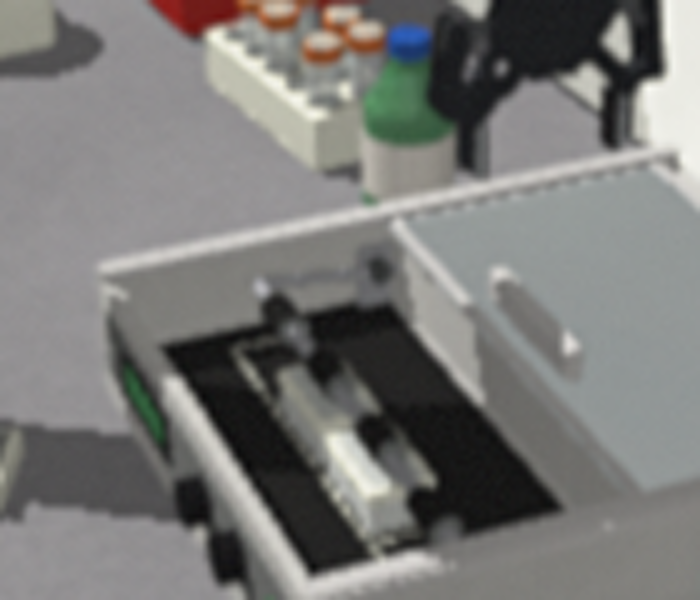

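The bail is down on both boxes, with its bar running from about (260,290) to (450,530) in the crop. Next I pinch the handle and shut the cover.

Emit:
{"name": "drive_tool", "arguments": {
  "moves": "0 -0.1 4 0 0 0;0 0 4 0 0 0;0 0 1.8 0 0 0;0 0 1 0 0 0;0 0 0 0 0 0"
}}

```text
time: 39.48
tcp_pos: [0.6447, -0.1919, 0.1141]
tool_rot: [2.283, 2.157, 0.0]
ft_force: [0.6, -0.7, -0.3]
opening: 0.0854
grip_force: 0.0
```

Emit:
{"name": "drive_tool", "arguments": {
  "moves": "0 0 0 0 0 0;0 0 0 0 0 0;0 0 0 0 0 0;0 0 0 0 0 0;0 0 0 0 0 0;0 0 0 0 0 0;0 0 0 0 0 0;0 0 0 0 0 0",
  "claw": 0,
  "grip_force": 40
}}

```text
time: 40.48
tcp_pos: [0.6444, -0.1917, 0.1136]
tool_rot: [-2.284, -2.157, 0.001]
ft_force: [-5.4, 1.7, 5.9]
opening: 0.011
grip_force: 40.6
```

Emit:
{"name": "drive_tool", "arguments": {
  "moves": "0 -1 0 0 0 0;0 -2 0 0 0 0;0 -2 0 0 0 0;0 -2 0 0 0 0;0 -2 0 0 0 0;0 -2 0 0 0 0;0 -2 0 0 0 0;0 -2 0 0 0 0;0 -2 0 0 0 0;0 -1 0 0 0 0;0 -1 0 0 0 0;0 0 0 0 0 0"
}}

```text
time: 41.98
tcp_pos: [0.4544, -0.1808, 0.1135]
tool_rot: [-2.283, -2.157, 0.0]
ft_force: [-1.8, 3.8, 7.3]
opening: 0.0112
grip_force: 40.8
```

Expected shut near x ≈ 0.44.

Emit:
{"name": "drive_tool", "arguments": {
  "moves": "0 -0.5 0 0 0 0;0 -0.5 0 0 0 0;0 0 0 0 0 0"
}}

```text
time: 42.35
tcp_pos: [0.4446, -0.1802, 0.1136]
tool_rot: [-2.283, -2.157, 0.0]
ft_force: [-1.5, 3.7, 6.6]
opening: 0.0109
grip_force: 40.9
```

Emit:
{"name": "drive_tool", "arguments": {
  "moves": "0 -0.4 0 0 0 0;0 -0.4 0 0 0 0;0 0 0 0 0 0"
}}

```text
time: 42.72
tcp_pos: [0.4396, -0.1799, 0.1136]
tool_rot: [2.28, 2.152, 0.008]
ft_force: [19.9, 5.3, -4.8]
opening: 0.0107
grip_force: 40.3
```

Emit:
{"name": "drive_tool", "arguments": {
  "moves": "0 0.2 0 0 0 0;0 0 0 0 0 0"
}}

```text
time: 42.98
tcp_pos: [0.4397, -0.1799, 0.1135]
tool_rot: [2.283, 2.156, 0.002]
ft_force: [5.1, 4.2, 3.6]
opening: 0.0107
grip_force: 41.7
```

Emit:
{"name": "drive_tool", "arguments": {
  "moves": "0 0 0 0 0 0;0 0 0 0 0 0;0 0 0 0 0 0;0 0 0 0 0 0;0 0 -4 0 0 0;0 0 -5 0 0 0;0 0 -5 0 0 0;5 -2 0 0 0 0;5 -2 0 0 0 0;5 0 0 0 0 0;5 0 0 0 0 0;5 0 0 0 0 0;0 0 0 0 0 0;0 0 0 0 0 0",
  "claw": 1
}}

```text
time: 44.72
tcp_pos: [0.4132, 0.0715, 0.2532]
tool_rot: [2.283, 2.157, -0.001]
ft_force: [-0.8, -0.4, -0.2]
opening: 0.085
grip_force: 0.0
```

Run:
```python
from h import *
i=r.grab_frame("top");crop(i,90,80,382,270,2.7,"pics/f.png")
print(((proj("top",[rk(-.080,.055,.13),rk(-.08,-.055,.13)])-[90,80]+.5)*2.7-.5).round(0))
```

```text
[[490. 426.]
 [604. 435.]]
```

View pics/f.png

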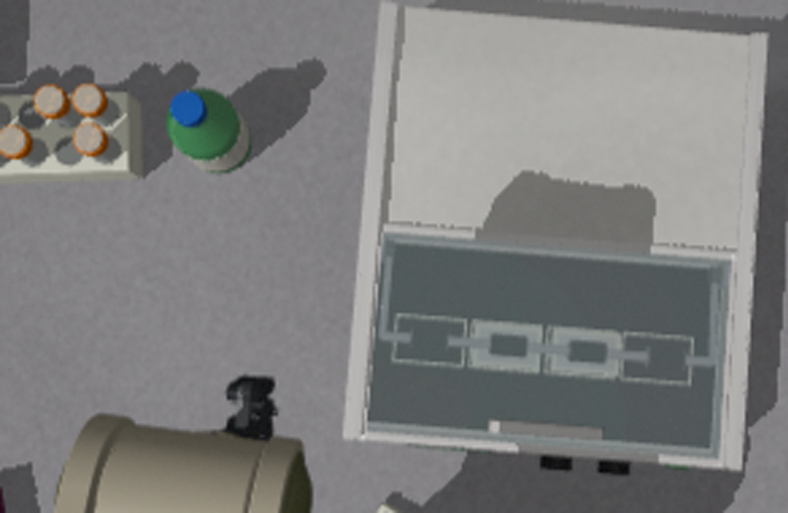

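The cover is shut, with the handle at (547,430) as predicted. The bail bar lies across both boxes at (505,345) and (583,350), and no boxes are left on the bench.

```bash
python3 -c "
from rig import r
print(r.job_done())"
```

```text
the job is handed in; nothing more can be done
None
```

I handed the job in at about 45 s: both blot boxes on the bench stand on places 2 and 3 within about 1.5 mm, the bail bears on both, the cover is fully shut, and I moved none of the bottles, jar or rack.

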